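# Hang the tube basket on the spring weigher

## Task

Weigh the wire basket of sample tubes: lift it by the bar of its handle and lay that bar in both prongs of the spring weigher's hook. Ease it down with the sinking hook until the spring alone carries the weight, and only then let go, so that the hook neither drops nor springs back; do not jerk, overload or pull the hook to its stop. Move clear and wait until the basket hangs still, upright and free of the bench, leaving everything else where it is.

Things in the scene. Friction and masses are not known exactly. Their poses are not given: they have to be found in the camera images.
- basket: Steel wire basket, 84 x 112 mm, 50 mm high, packed with capped tubes reaching 82 mm above its underside. Stiff handle: 8 mm legs at its +y and -y ends, 124 mm apart, carry a level round bar, 10 mm thick, along y, 150 mm above the underside. Loose, on the bench; mass unknown, 130 to 460 g, centred under the bar. Origin: centre of the underside, z up.
- basket_bar (a point): Middle of the basket's handle bar, on its axis: grip it here from above, fingers closing along the basket's x. Axes as the basket's (y along the bar). Below it are 68 mm free down to the tube caps.
- weigher: Spring weigher, fixed. Grey U-shaped foot open towards -x (feet 20 mm wide, 15 mm high at y = +-97 mm, x from -75 to 150 mm), two upright guide rods at x = 150, y = +-28 mm, a crosshead 485 mm high, a graduated plate, a coil spring from crosshead to the carriage with the hook. Loaded from its open -x side. Origin on the bench, under the hook's seat, z up, column towards +x.
- hook (a joint): How far the carriage with the hook has sunk (m): 0 empty, grows downwards. Spring 40 N/m (25 mm per newton of load), lightly damped: left to itself it bobs for about 2 to 3 s. Lower stop at 0.135. Carriage and hook weigh 120 g, already balanced at 0.
- hook_seat (a point): Midway between the hook's two prongs, where the axis of a bar lying in both comes to rest; moves with the hook, 290 mm above the bench when empty. Axes as the weigher's: the bar must lie along y. Prongs: 8 mm wire in the planes y = +-42 mm, each with a 90-degree V notch, open upwards (mouth 34 mm), lowest point 17 mm below the seat, 76 mm free between them for fingers.
- hook_tip (a point): Upturned free end of the prong on the +y side (the other is its mirror image): 21 mm towards -x from the seat and 42 mm to its side, 25 mm above the seat. On the +x side of the notches the prongs run level, 21 mm above the seat at their upper edge, back to the carriage, 125 mm from the seat.
- jar: Bystander: white wide-mouth jar, 88 mm across, 101 mm high. Origin under its centre.
- rack: Bystander: low blue tube rack, 75 x 125 mm, 48 mm high. Origin under its centre.
- bottle_a: Bystander: glass bottle with a screw cap, 72 mm across, 145 mm high. Origin under its centre.
- bottle_b: Bystander: glass bottle with a screw cap, 66 mm across, 130 mm high. Origin under its centre.
- dishes: Bystander: three stacked Petri dishes, 90 mm across, 44 mm high. Origin under the centre.
- tipbox: Bystander: box of pipette tips, 85 x 120 mm, 57 mm high. Origin under its centre.
- pipette: Bystander: hand pipette lying along its own y axis, from 87 mm on the -y side to 205 mm on the +y side, 26 mm thick. Origin under the middle of its handle.
Not all that is in view belongs to the job. What is shaped like the basket but pink or purple is not meant.

How it is judged:
On the way, in this order (a step that is already met when the one before it is completed fails the run):
1. the basket is lifted clear of the bench (height (world z) of basket above 0.03 m), for 0.1 s.
2. the basket's bar lies in the hook and loads it (z of basket_bar in the frame of hook_seat between -0.01 and 0.01 m and x of basket_bar in the frame of hook_seat between -0.012 and 0.012 m and contact force between basket and hook above 0.3 N and contact force between the fingers and basket above 0.5 N), for 0.1 s.
3. the basket is let go, hanging on the hook (contact force between the fingers and basket below 0.05 N and contact force between basket and hook above 0.3 N and value of joint hook above 0.02 m and distance between basket_bar and hook_seat below 0.025 m), for 0.2 s.
At the end, for the whole second after the job is handed in: Bar in both prongs: its middle within 18 mm of the seat, 8 mm across and in height, 0.2 rad in direction; basket upright within 0.12 rad, over 15 mm above the bench, hook sunk 25 to 125 mm; all still: hook under 15 mm/s, basket under 30 mm/s and 0.3 rad/s (distance between basket_bar and hook_seat below 0.018 m and x of basket_bar in the frame of hook_seat between -0.008 and 0.008 m and z of basket_bar in the frame of hook_seat between -0.008 and 0.008 m and angle between the y axis of basket_bar and the y axis of hook_seat, either way round below 0.2 rad and angle between basket's own z axis and vertical below 0.12 rad and contact force between basket and hook above 0.8 N and value of joint hook between 0.025 and 0.125 m and height (world z) of basket above 0.015 m and velocity of joint hook between -0.015 and 0.015 m/s and linear speed of basket below 0.03 m/s and angular speed of basket below 0.3 rad/s); the robot touches nothing.
It fails at once if the hook bobs after the basket is let go (faster than 0.10 m/s): let go before the spring carried it, or while it was pulled down (contact force between the fingers and basket below 0.05 N and (velocity of joint hook above 0.1 m/s or velocity of joint hook below -0.1 m/s)).
It fails at once if the hook is jerked (faster than 0.4 m/s) or pulled down to its stop (beyond 130 mm) (velocity of joint hook above 0.4 m/s or velocity of joint hook below -0.4 m/s or value of joint hook above 0.13 m).
It fails at once if the hook is overloaded: the basket pressed or knocked against it with more than 20 N, or the robot with more than 15 N (contact force between basket and hook above 20 N or contact force between any of the fingers, the arm and hook above 15 N).
It fails at once if the basket is tipped by more than 0.6 rad (angle between basket's own z axis and vertical above 0.6 rad).
It fails at once if a bystander is moved by more than 20 mm (distance of any of jar, rack, bottle_a, bottle_b, dishes, tipbox, pipette from where it was at the start of the episode above 0.02 m).
It also fails if it takes over 64 s, if anything falls off the work surface, if the arm or the gripper's body presses on something with over 40 N, if the wrist force passes 120 N, or if a joint passes its speed limit or range.

## Robot

A 6-joint arm with a two-finger parallel gripper is mounted at the origin on the work surface. World frame = base frame: x ahead of the robot, y to its left, z up, the work surface at z = 0. Lengths are in m, angles in rad, forces in N, time in s.
With the tool pointing down it reaches from about 0.325 to 1 m from the base axis. Payload 5.1 kg.
Tool frame: the origin (TCP) lies between the finger pads; the fingertips stand 14 mm ahead of it and the grasp point (between the pads) lies 5 mm behind it (r.tip_reach is the z of the fingertips in the tool frame, in m); z points along the fingers, y is the line along which they close (so a half turn about z gives the same grasp; the last joint's range is limited). The gripper opens to 85 mm and grips with 20 to 120 N. Pads are 22 mm wide; open, the fingers measure 114 mm over their backs; the gripper's body (76 mm by 85 mm) begins 54 mm behind the grasp point. The pads swing forward as they close: fully open they stand 13 mm farther back than shut.
Start: joints at [1.06, 0.124, 1.65, -0, 1.367, -0.083], TCP at [0.27, 0.591, 0.245] pointing down, gripper open.
Joint ranges: [-2.61, 2.61], [-1.02, 2.33], [0.03, 2.71], [-1.35, 4.49], [0.32, 2.68], [-2.91, 2.91]. Speed limits (rad/s): [2.57, 2.57, 3.14, 3.14, 3.14, 3.14].

## Interface

Orientations are given as a unit quaternion [x, y, z, w].
In Python, from workcell import r gives the robot as it stands.
- The arm moves only by the shell command python3 -m inch 'ROWS'. ROWS is JSON, one flat list of numbers, 5 for each row, row after row: the finger opening in mm, from 0 to 85.4, then the shift along the tool's x, y, z as a fraction of full scale, then the turn about the tool's z as a fraction of full scale. In form: [claw, x, y, z, spin, claw, x, y, z, spin, ...]. A call has 1 to 5 rows; each row shifts and turns the commanded pose from where the row before left it, along the tool's axes as they then stand; what a row does not reach is not made up. Full scale, the value 1, is 3 cm for a shift and 5 degrees for a turn. A row lasts 1/8 s, in which the tool goes at most 62.5 mm and 10.7 degrees, less where a joint would pass 70% of its speed; a pose out of reach is approached as far as the arm can. A call with a number of a shift or a turn outside -1 to 1 is refused whole. A call with a gripper value outside its range is refused whole. The fingers move at their own pace and stop on an object; the grip force is fixed at half the most. Time passes only in rows, so rows that do not move let the fingers close. It gives the time, the measured TCP pose, the force, the opening and the grip force at its end, in the units of the state.
- r.read_state(): the state, without advancing time (a new reading comes with each control period).
- r.get_image(name): name is "scene" or "top" or "wrist"; returns a dict with "frame" (420x560x3 uint8, blue, green, red), "range_z" (420x560 float32, m along the optical axis (not along the pixel's ray), 0 where there is no reading), "vfov" (degrees; the focal length in pixels is half the picture's height over the tangent of half this angle, whatever the lens; pixels are square), "cx", "cy" (the principal point, pixels), "world_to_cam" (4x4, takes a point from world to camera coordinates). Camera axes: x right, y up, looking along -z (the intrinsics and any distortion apply to the point x, -y, -z); pixel columns grow to the right and rows downward; lengths in m; the calibration is good to about 2 mm. The wrist camera is an equidistant fisheye: a pixel r from the principal point sees the ray r / f radians off the axis. A picture is of the moment at which its call begins.
- r.hand_in(): hands the job in; it is judged then, once.
The state is a dict: "time_s": time; "q": joint angles; "joint_velocities": joint speeds; "joint_torque": joint torques, N m; "position": TCP position; "tcp_rot": TCP orientation; "contact_force": force on the tool from outside, world axes, zero at the start; "ft_torque": the same for the moment, N m; "opening": finger opening in m; "finger_force": force on a finger pad.
Only numpy, scipy, OpenCV 4.12 (cv2) and the standard library are available. Lean on these libraries where they do the work, as an engineer would, in place of code of your own. Each camera call takes 0.05 s, during which the arm holds its last target. There are 200 camera calls.

## Working session

There is one attempt and no reset: what is moved stays moved. The work goes in short steps, Python scripts to look and compute and a shell command to move; the robot and the scene stay as the last step left them, time stands still between calls to the robot, and variables do not carry over. Pictures are saved under pics/ and viewed, at most 10 in all, crops included, and the job is handed in when it is done.

```bash
mkdir -p pics; cat > h.py <<'E'
from workcell import r
import numpy as np, cv2
def snap(n):
    return r.get_image(n)
def world(im,u,v,z=None):
    h=im["frame"].shape[0]; f=h/2/np.tan(np.radians(im["vfov"])/2)
    d=im["range_z"][int(round(v)),int(round(u))] if z is None else z
    p=np.array([(u-im["cx"])/f*d,-(v-im["cy"])/f*d,-d,1])
    return (np.linalg.inv(im["world_to_cam"])@p)[:3]
def cloud(im):
    h,w=im["range_z"].shape; f=h/2/np.tan(np.radians(im["vfov"])/2)
    v,u=np.mgrid[:h,:w]; d=im["range_z"]
    p=np.stack([(u-im["cx"])/f*d,-(v-im["cy"])/f*d,-d,np.ones_like(d)],-1)
    return (p@np.linalg.inv(im["world_to_cam"]).T)[...,:3]
E
python3 - <<'E'
from h import *
import pickle
for n in("scene","top"):
    im=snap(n); pickle.dump(im,open(n+".pkl","wb")); cv2.imwrite(f"pics/{n}.png",cv2.resize(im["frame"],(800,600)))
    print(n,im["vfov"],im["cx"],im["cy"],np.linalg.inv(im["world_to_cam"]).round(3))
print(r.read_state())
E
```

```text
scene 42.70939531387626 277.3389683602738 210.68419471480402 [[-0.016 -0.846  0.533  1.337]
 [ 1.    -0.006  0.02  -0.098]
 [-0.013  0.533  0.846  1.506]
 [ 0.     0.     0.     1.   ]]
top 57.72273346479253 282.0750985829061 212.3425618136632 [[ 6.000e-03  9.980e-01 -5.900e-02  4.530e-01]
 [-1.000e+00  6.000e-03  0.000e+00 -1.270e-01]
 [ 1.000e-03  5.900e-02  9.980e-01  1.511e+00]
 [ 0.000e+00  0.000e+00  0.000e+00  1.000e+00]]
{'time_s': 0.1, 'q': array([ 1.06041743e+00,  1.24463354e-01,  1.65155249e+00, -4.40644937e-06,
        1.36753456e+00, -8.26242749e-02]), 'joint_velocities': array([ 0.00069415, -0.00078452, -0.00336128,  0.00111544, -0.00075412,
       -0.00182652]), 'joint_torque': array([ 6.79247878e-04, -4.24933541e+01, -3.66652143e+01, -8.06136495e-05,
        3.94785195e-03,  8.15830816e-06]), 'position': array([0.26941586, 0.59094282, 0.24415185]), 'tcp_rot': array([ 2.12249917e-01,  9.77214928e-01, -9.36788113e-04, -2.83939652e-04]), 'contact_force': array([ 0.16198449,  0.28276985, -0.17973443]), 'ft_torque': array([ 0.00976954, -0.01915353,  0.0017295 ]), 'finger_force': 0.0, 'opening': 0.08536284206060853}
```

View pics/scene.png

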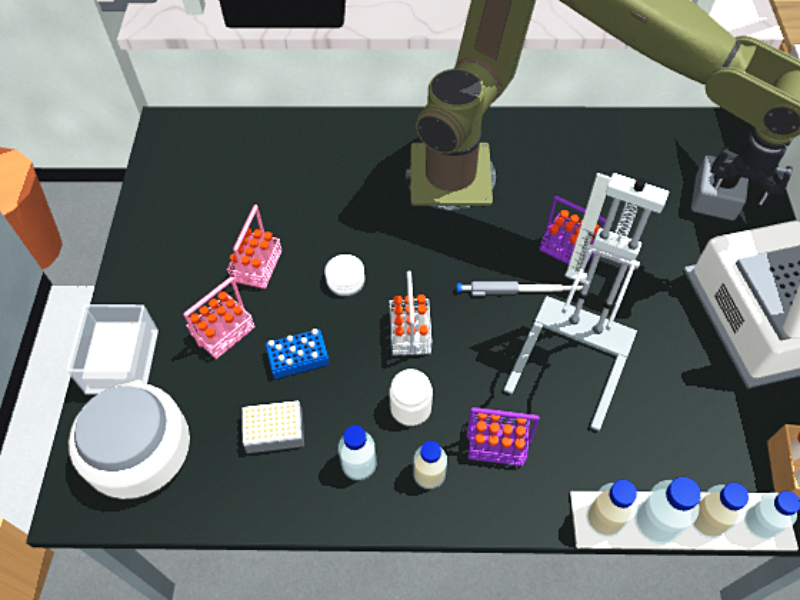

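View pics/top.png

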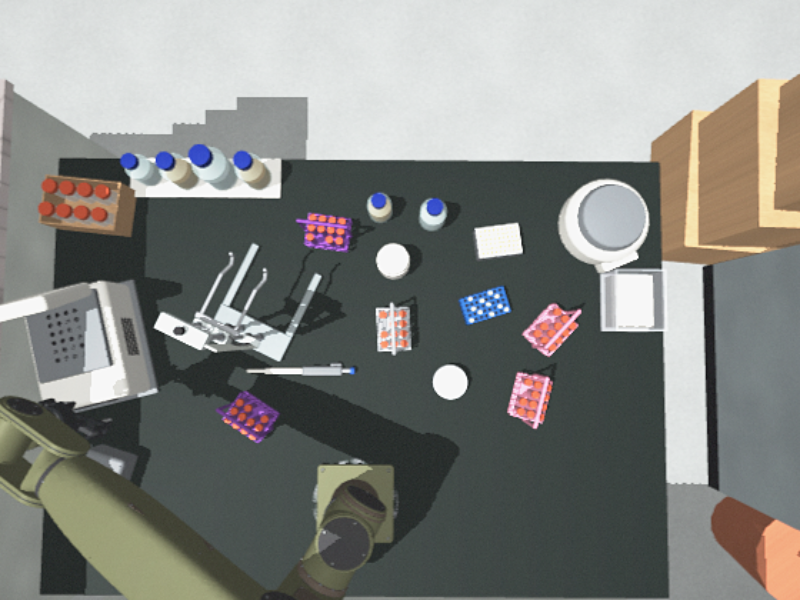

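Candidates in the top view (800x600): steel/white basket (393,328), pink (552,330) and (530,398), purple (327,232) and (250,417). The steel one fits. The weigher's feet end at (255,245) and (318,277), so its open side points up in the image (+x, slightly −y). I'll crop close on the basket and hook.

```bash
python3 - <<'E'
from h import *
import pickle
t=pickle.load(open("top.pkl","rb")); C=cloud(t)
s=pickle.load(open("scene.pkl","rb")); D=cloud(s)
a=cv2.resize(t["frame"][155:265,100:300],(800,440),interpolation=cv2.INTER_CUBIC)
cv2.imwrite("pics/crop.png",a)
for n,c in(("top",C),("scene",D)):
    q=c.reshape(-1,3)
    print(n,"basket c",world(t,275,230))
    m=(abs(q[:,0]-.44)<.12)&(abs(q[:,1]+.12)<.12)&(q[:,2]>.125)&(q[:,2]<.17)
    p=q[m]
    if len(p)>5:
        mu=np.median(p,0);_,_,V=np.linalg.svd(p-p.mean(0),full_matrices=False);print(len(p),mu,p.min(0),p.max(0),V[0])
    # feet top
    m=(abs(q[:,2]-.015)<.006)&(q[:,0]>.25)&(q[:,0]<.75)&(q[:,1]>.05)&(q[:,1]<.5)
    p=q[m].astype(np.float32)[:,:2]; print(len(p),cv2.minAreaRect(p))
    # tall points
    m=(q[:,2]>.2)&(q[:,0]>.3)&(q[:,0]<.8)&(q[:,1]>.0)&(q[:,1]<.5)
    p=q[m]
    for z0 in np.arange(.26,.52,.02):
        k=p[abs(p[:,2]-z0)<.01]
        if len(k):print(round(z0,2),len(k),k.min(0).round(3),k.max(0).round(3))
E
```

```text
top basket c [ 0.47055777 -0.10257964  0.16072598]
100 [ 0.4706711  -0.10256574  0.15487891] [ 0.40680839 -0.10997509  0.14924101] [ 0.53495664 -0.09487235  0.16121759] [-0.99821726 -0.05895717 -0.00929293]Traceback (most recent call last):
  File "<stdin>", line 16, in <module>
cv2.error: OpenCV(4.12.0) /io/opencv/modules/imgproc/src/convhull.cpp:143: error: (-215:Assertion failed) total >= 0 && (depth == CV_32F || depth == CV_32S) in function 'convexHull'
```

View pics/crop.png

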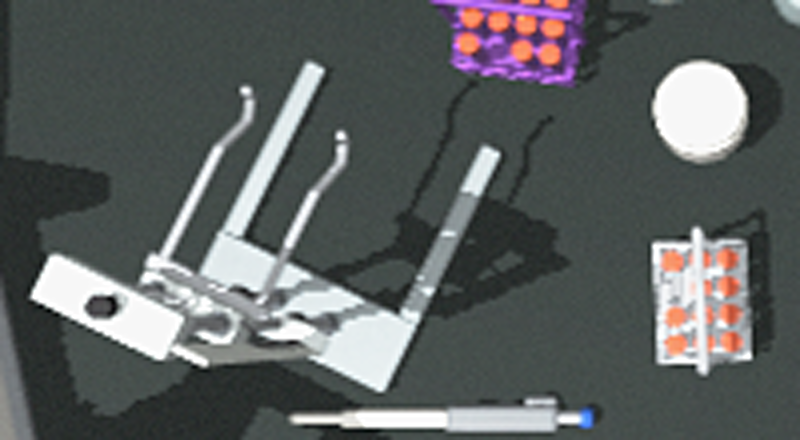

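The crop shows the steel basket, with its bar vertical at (700,300). The hook tips are at (246,90) and (341,135), and the foot ends at (314,68) and (490,152).

```bash
cat >> h.py <<'E'
def ray(im,u,v,Z):
    T=np.linalg.inv(im["world_to_cam"]);o=T[:3,3];p=world(im,u,v,1.0);d=p-o
    return o+d*(Z-o[2])/d[2]
E
python3 - <<'E'
from h import *
import pickle
t=pickle.load(open("top.pkl","rb")); C=cloud(t)
c=lambda x,y:(100+(x+.5)/4-.5,155+(y+.5)/4-.5)
F=[ray(t,*c(*p),.015) for p in((314,66),(490,150))]   # end-middles
B=[ray(t,*c(*p),.015) for p in((224,234),(413,320))]   # inner corners
H=[ray(t,*c(*p),.315) for p in((246,90),(341,135))]
H2=[ray(t,*c(*p),.313) for p in((165,250),(265,300))]
for n,x in(("F",F),("B",B),("H",H),("H2",H2)):
    d=x[0]-x[1]; print(n,np.round(x,4),"len",np.linalg.norm(d),"yaw of y-axis line",np.degrees(np.arctan2(d[1],d[0])))
print([C[int(round(v)),int(round(u))].round(3) for u,v in (c(246,90),c(341,135),c(314,75),c(485,160))])
q=C.reshape(-1,3)
m=(abs(q[:,2]-.015)<.007)&(q[:,0]>.3)&(q[:,0]<.8)&(q[:,1]>.0)&(q[:,1]<.5);p=q[m]
print(len(p), cv2.minAreaRect(p.astype(np.float32)[:,:2]) if len(p) else 0)
m=(abs(q[:,2]-.485)<.02)&(q[:,0]>.2)&(q[:,0]<.8)&(q[:,1]>.0)&(q[:,1]<.7);p=q[m]
print(len(p), cv2.minAreaRect(p.astype(np.float32)[:,:2]) if len(p) else 0)
for th in [0]:
    m=(q[:,2]>.285)&(q[:,2]<.33)&(q[:,0]>.4)&(q[:,0]<.8)&(q[:,1]>.1)&(q[:,1]<.5);p=q[m];print(p.round(3)[::8])
print(world(t,*[round(a) for a in c(700,110)]))
E
```

```text
F [[0.703  0.2851 0.015 ]
 [0.6205 0.1097 0.015 ]] len 0.193832763497154 yaw of y-axis line 64.81072540645178
B [[0.536  0.3699 0.015 ]
 [0.4527 0.1826 0.015 ]] len 0.2049835971561856 yaw of y-axis line 66.0201494753211
H [[0.6335 0.2558 0.315 ]
 [0.5982 0.18   0.315 ]] len 0.08363771914633361 yaw of y-axis line 65.02429635932745
H2 [[0.5066 0.317  0.313 ]
 [0.4678 0.2375 0.313 ]] len 0.0885608844364418 yaw of y-axis line 63.990043701936024
[array([0.633, 0.255, 0.317]), array([0.599, 0.179, 0.319]), array([0.695, 0.285, 0.017]), array([0.609, 0.114, 0.016])]Traceback (most recent call last):
  File "<stdin>", line 14, in <module>
cv2.error: OpenCV(4.12.0) /io/opencv/modules/imgproc/src/convhull.cpp:143: error: (-215:Assertion failed) total >= 0 && (depth == CV_32F || depth == CV_32S) in function 'convexHull'
```

```bash
python3 - <<'E'
from h import *
import pickle
t=pickle.load(open("top.pkl","rb")); C=cloud(t)
s=pickle.load(open("scene.pkl","rb")); D=cloud(s)
c=lambda x,y:(100+(x+.5)/4-.5,155+(y+.5)/4-.5)
az=np.arctan2(.2275,.596)
def pl(p,a): return np.round([p[0]*np.cos(a)+p[1]*np.sin(a),-p[0]*np.sin(a)+p[1]*np.cos(a),p[2]],3)
print("seat",pl((.596,.2275,.29),az))
for p in((30,295),(60,253),(185,315),(165,360)): print("crosshead",pl(ray(t,*c(*p),.485),az),C[tuple(int(round(k)) for k in c(*p)[::-1])].round(3))
P=np.r_[C.reshape(-1,3),D.reshape(-1,3)]; a=np.arctan2(.591,.2694)
Q=np.c_[P[:,0]*np.cos(a)+P[:,1]*np.sin(a),-P[:,0]*np.sin(a)+P[:,1]*np.cos(a),P[:,2]]
for r0 in np.arange(.2,.8,.05):
    k=Q[(abs(Q[:,0]-r0)<.025)&(abs(Q[:,1])<.12)&(Q[:,2]>.32)]
    if len(k): print(r0.round(2),len(k),k.min(0).round(3),k.max(0).round(3))
b=s["frame"]
# start->basket: tool axes
from scipy.spatial.transform import Rotation as R
st=r.read_state(); M=R.from_quat(st["tcp_rot"]).as_matrix(); print(M.round(3))
E
```

```text
seat [ 0.638 -0.     0.29 ]
crosshead [0.56  0.154 0.485] [0.477 0.564 0.004]
crosshead [0.579 0.126 0.485] [ 0.517  0.536 -0.002]
crosshead [0.51  0.061 0.485] [0.456 0.243 0.472]
crosshead [0.487 0.083 0.485] [ 0.41   0.43  -0.003]
0.2 951 [ 0.175 -0.027  0.584] [0.225 0.039 0.685]
0.25 1455 [ 0.225 -0.033  0.565] [0.275 0.071 0.671]
0.3 1827 [ 0.275 -0.037  0.551] [0.325 0.081 0.658]
0.35 1988 [ 0.325 -0.038  0.534] [0.375 0.076 0.642]
0.4 2065 [ 0.375 -0.042  0.523] [0.425 0.07  0.628]
0.45 1928 [ 0.425 -0.043  0.512] [0.475 0.065 0.612]
0.5 1853 [ 0.475 -0.052  0.491] [0.525 0.066 0.597]
0.55 1998 [ 0.525 -0.056  0.48 ] [0.575 0.068 0.584]
0.6 2748 [ 0.575 -0.063  0.32 ] [0.625 0.064 0.566]
0.65 2062 [ 0.625 -0.066  0.32 ] [0.675 0.06  0.556]
0.7 274 [ 0.675 -0.062  0.321] [0.72  0.013 0.529]
[[-0.91   0.415 -0.001]
 [ 0.415  0.91  -0.002]
 [ 0.    -0.002 -1.   ]]
```

```bash
python3 -m inch '[85,0,-0.3,-1,0,85,0,-0.8,-1,0,85,0,-1,-1,0,85,0,-1,-1,0,85,0,-1,-1,0]'; python3 -m inch '[85,0,-1,-1,0,85,0,-1,-1,0,85,0,-0.9,-1,0,85,0,0,-1,0,85,0,0,0,0]'
```

```text
time_s: 0.72
position: [0.2181, 0.4784, 0.3957]
tcp_rot: [0.212, 0.977, -0.0, -0.0]
contact_force: [-0.2, 0.2, 0.0]
opening: 0.0852
finger_force: 0.0
time_s: 1.35
position: [0.1826, 0.4003, 0.5179]
tcp_rot: [0.212, 0.977, 0.002, 0.001]
contact_force: [-0.3, 0.2, -0.8]
opening: 0.0851
finger_force: 0.0
```

```bash
python3 -m inch '[85,-0.5,-0.37,0,0,85,-0.98,-0.73,0,0,85,-0.98,-0.73,0,0,85,-0.98,-0.73,0,0,85,-0.98,-0.73,0,0]'; python3 -m inch '[85,-0.98,-0.73,0,0,85,-0.98,-0.73,0,0,85,-0.98,-0.73,0,0,85,-0.98,-0.73,0,0,85,-0.98,-0.73,0,0]';python3 -m inch '[85,-0.98,-0.73,0,0,85,-0.98,-0.73,0,0,85,-0.98,-0.73,0,0,85,-0.98,-0.73,0,0,85,-0.5,-0.37,0,0]'; python3 -m inch '[85,0,0,0.5,-1,85,0,0,1,-1,85,0,0,1,-1,85,0,0,1,-1,85,0,0,1,-1]'; python3 -m inch '[85,0,0,0.5,-0.6,85,0,0,0,0]'
```

```text
time_s: 1.98
position: [0.2628, 0.2546, 0.5131]
tcp_rot: [0.212, 0.977, -0.001, -0.001]
contact_force: [0.9, -0.4, -0.3]
opening: 0.0845
finger_force: 0.0
time_s: 2.6
position: [0.3512, 0.0938, 0.5131]
tcp_rot: [0.212, 0.977, -0.0, -0.001]
contact_force: [0.4, -0.3, -0.4]
opening: 0.0849
finger_force: 0.0
time_s: 3.22
position: [0.4309, -0.0512, 0.5128]
tcp_rot: [0.213, 0.977, 0.0, -0.002]
contact_force: [-0.5, 0.0, -0.6]
opening: 0.0848
finger_force: 0.0
time_s: 3.85
position: [0.43, -0.0493, 0.3783]
tcp_rot: [-0.006, 1.0, 0.0, -0.001]
contact_force: [0.5, -1.1, -0.3]
opening: 0.0853
finger_force: 0.0
time_s: 4.1
position: [0.4295, -0.0493, 0.3629]
tcp_rot: [-0.03, 1.0, 0.001, -0.002]
contact_force: [0.0, -0.8, -0.2]
opening: 0.0852
finger_force: 0.0
```

```bash
cat >> h.py <<'E'
def fcloud(im):
    h,w=im["range_z"].shape; f=h/2/np.tan(np.radians(im["vfov"])/2)
    v,u=np.mgrid[:h,:w]; x=u-im["cx"];y=v-im["cy"];rr=np.hypot(x,y)+1e-9;th=rr/f;d=im["range_z"]
    k=np.where(th<1.4,np.tan(np.minimum(th,1.4)),0)/rr*d
    p=np.stack([x*k,-y*k,-d,np.ones_like(d)],-1)
    return (p@np.linalg.inv(im["world_to_cam"]).T)[...,:3]
E
python3 - <<'E'
from h import *
im=snap("wrist"); C=fcloud(im); cv2.imwrite("pics/w1.png",im["frame"])
q=C.reshape(-1,3); q=q[im["range_z"].ravel()>0]
m=(abs(q[:,0]-.47)<.11)&(abs(q[:,1]+.10)<.04)&(q[:,2]>.135)&(q[:,2]<.175);p=q[m]
print(len(p),p.min(0),p.max(0),np.median(p,0))
l=cv2.fitLine(p.astype(np.float32),cv2.DIST_HUBER,0,.01,.01).ravel();print(l, np.degrees(np.arctan2(l[1],l[0])))
E
```

```text
1040 [ 0.40608215 -0.10994533  0.13503517] [ 0.53630018 -0.09286691  0.15695103] [ 0.46514682 -0.10070621  0.15388062]
[ 0.9976564   0.06817773  0.00578965  0.4696238  -0.10008062  0.15430894] 3.9093943
```

View pics/w1.png

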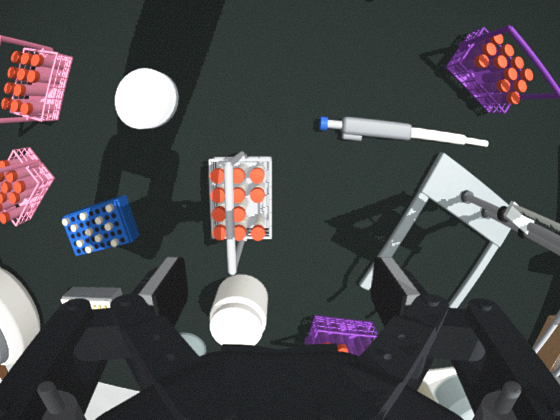

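The wrist view shows the steel basket at (240,200) with its bar at (232,215), in line with the planned closing direction. The bar's middle is at about (0.471, −0.1005). I'll grip 12 mm to the −x side of that, to keep the forearm clear of the crosshead later.

```bash
python3 -m inch '[85,-0.44,-0.9,0,0,85,-0.44,-0.9,0.5,0,85,0,0,1,0,85,0,0,1,0,85,0,0,1,0]'; python3 -m inch '[85,0,0,1,0,85,0,0,1,0,85,0,0,0.8,0,85,0,0,0.5,0,85,0,0,0,0]'
```

```text
time_s: 4.78
position: [0.4606, -0.1023, 0.2607]
tcp_rot: [-0.03, 1.0, -0.0, 0.001]
contact_force: [0.0, 0.6, -0.4]
opening: 0.0852
finger_force: 0.0
time_s: 5.4
position: [0.4597, -0.102, 0.1609]
tcp_rot: [-0.03, 1.0, 0.0, -0.001]
contact_force: [-0.6, 0.1, 0.5]
opening: 0.0851
finger_force: 0.0
```

```bash
python3 -m inch '[85,0,0,0.5,0,40,0,0,0,0,20,0,0,0,0,5,0,0,0,0,0,0,0,0,0]'; python3 -m inch '[0,0,0,0,0,0,0,0,0,0,0,0,0,0,0,0,0,0,0,0,0,0,0,0,0]'
```

```text
time_s: 6.02
position: [0.4601, -0.1023, 0.1467]
tcp_rot: [-0.03, 1.0, -0.0, 0.0]
contact_force: [-0.3, 0.1, 0.1]
opening: 0.0116
finger_force: 0.0
time_s: 6.65
position: [0.4602, -0.1022, 0.1468]
tcp_rot: [-0.03, 1.0, 0.0, 0.0]
contact_force: [-1.5, 2.1, 5.3]
opening: 0.0079
finger_force: 58.7
```

```bash
python3 -m inch '[0,0,0,-0.3,0,0,0,0,-0.5,0,0,0,0,-1,0,0,0,0,-1,0,0,0,0,-0.5,0]'; python3 -m inch '[0,0,0,0,0,0,0,0,0,0]'; python3 - <<'E'
from h import *
F=[r.read_state()["contact_force"]];print(F)
im=snap("scene"); f=im["frame"]
T=im["world_to_cam"];p=T@np.array([.47,-.1,.2,1]);fl=210/np.tan(np.radians(im["vfov"])/2)
u=int(im["cx"]+fl*p[0]/-p[2]);v=int(im["cy"]-fl*p[1]/-p[2]);print(u,v)
cv2.imwrite("pics/g.png",cv2.resize(f[max(0,v-70):v+80,max(0,u-80):u+80],(640,600)))
C=fcloud(snap("wrist")).reshape(-1,3)
E
```

```text
time_s: 7.28
position: [0.4606, -0.1026, 0.2478]
tcp_rot: [-0.03, 1.0, -0.001, 0.002]
contact_force: [0.8, -0.7, -3.0]
opening: 0.0075
finger_force: 58.6
time_s: 7.52
position: [0.4593, -0.102, 0.2439]
tcp_rot: [-0.03, 1.0, 0.0, -0.001]
contact_force: [0.6, -0.1, -2.3]
opening: 0.008
finger_force: 58.6
[array([ 0.56577515, -0.07942387, -2.34045745])]
287 197
```

View pics/g.png

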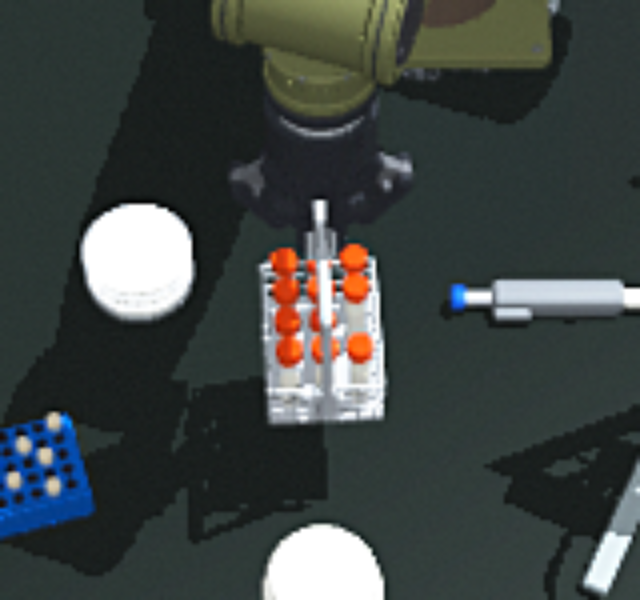

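The basket is held and upright, at about 2.3 N, so I expect the hook to sink about 58 mm. I'll raise it and carry it to the open side of the weigher.

```bash
python3 -m inch '[0,0,0,-0.5,0,0,0,0,-1,0,0,-0.2,0.2,-1,0,0,-0.4,0.35,-0.6,0,0,-0.7,0.6,-0.3,0]'; python3 -m inch '[0,-0.8,0.68,0,0,0,-0.8,0.68,0,0,0,-0.8,0.68,0,0,0,-0.8,0.68,0,0,0,-0.8,0.68,0,0]'; python3 -m inch '[0,-0.8,0.68,0,0,0,-0.8,0.68,0,0,0,-0.8,0.68,0,0,0,-0.5,0.4,0,0,0,-0.28,0.24,0,0]'; python3 -m inch '[0,0,0,0,-0.4,0,0,0,0,-0.8,0,0,0,0,-1,0,0,0,0,-1,0,0,0,0,-1]'; python3 -m inch '[0,0,0,0,-1,0,0,0,0,-1,0,0,0,0,-1,0,0,0,0,-1,0,0,0,0,-1]'; python3 -m inch '[0,0,0,0,-1,0,0,0,0,-1,0,0,0,0,-0.8,0,0,0,0,-0.3,0,0,0,0,0]'
```

```text
time_s: 8.25
position: [0.4975, -0.0655, 0.3501]
tcp_rot: [-0.03, 1.0, -0.001, 0.002]
contact_force: [1.1, 0.1, -3.3]
opening: 0.0078
finger_force: 58.6
time_s: 8.88
position: [0.6112, 0.0445, 0.348]
tcp_rot: [-0.03, 1.0, -0.0, 0.0]
contact_force: [-0.0, -0.2, -2.0]
opening: 0.008
finger_force: 58.6
time_s: 9.5
position: [0.7013, 0.1305, 0.3473]
tcp_rot: [-0.031, 1.0, -0.0, -0.0]
contact_force: [-0.3, -1.4, -2.5]
opening: 0.0078
finger_force: 58.5
time_s: 10.12
position: [0.7001, 0.1289, 0.3478]
tcp_rot: [-0.214, 0.977, -0.0, -0.0]
contact_force: [1.2, 0.1, -1.5]
opening: 0.0078
finger_force: 58.6
time_s: 10.75
position: [0.7002, 0.1289, 0.3478]
tcp_rot: [-0.42, 0.907, -0.0, -0.0]
contact_force: [-0.1, 0.2, -1.2]
opening: 0.0078
finger_force: 58.6
time_s: 11.38
position: [0.7004, 0.1293, 0.3476]
tcp_rot: [-0.537, 0.844, -0.0, 0.0]
contact_force: [-0.1, -0.2, -2.5]
opening: 0.0078
finger_force: 58.6
```

```bash
python3 - <<'E'
from h import *
import pickle
w=snap("wrist");t=snap("top");pickle.dump((w,t),open("wt.pkl","wb"))
a=np.zeros((600,800,3),np.uint8)
a[:420,:560]=w["frame"]; a=cv2.resize(w["frame"],(800,600)); cv2.imwrite("pics/w2.png",a)
x=t["frame"][150:260,110:270]; cv2.imwrite("pics/t2.png",cv2.resize(x,(800,550),interpolation=cv2.INTER_CUBIC))
st=r.read_state();print(st["position"],st["contact_force"])
E
```

```text
[0.70053445 0.12954034 0.34747207] [-0.28706082  0.44191912 -1.6390333 ]
```

View pics/w2.png

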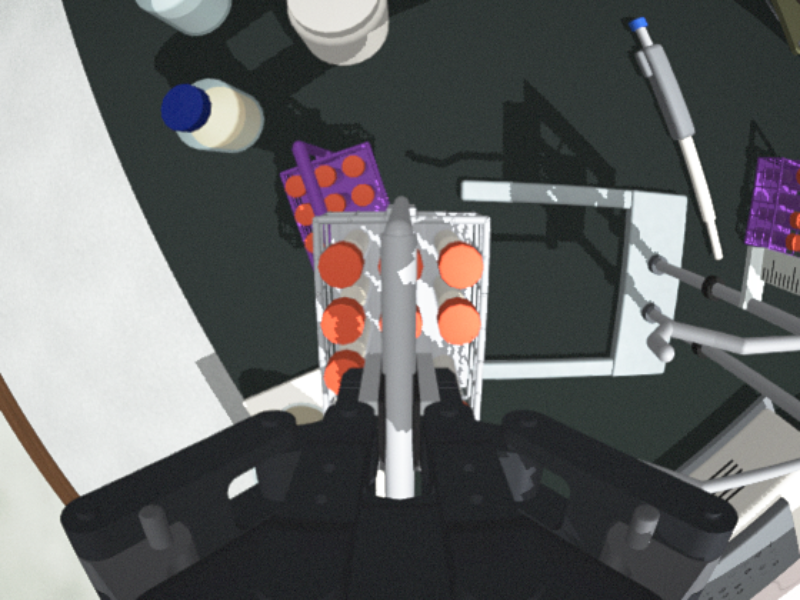

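View pics/t2.png

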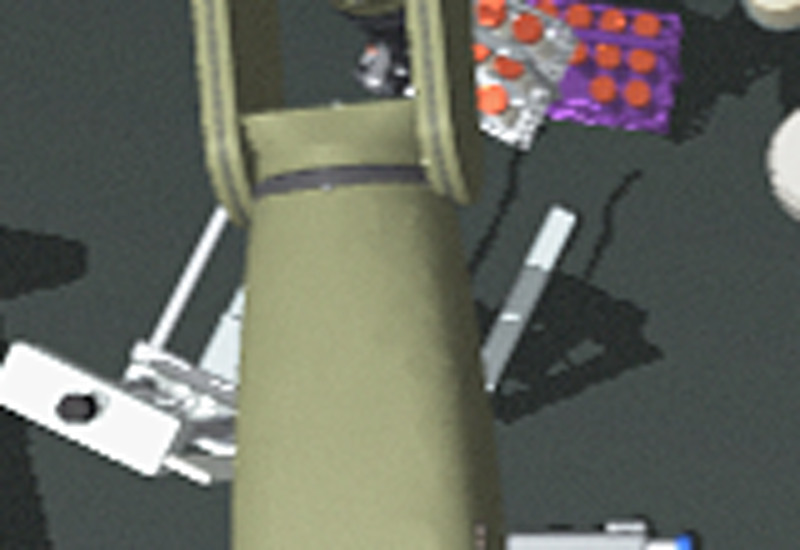

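The wrist view shows the bar straight along the image column x≈400, one prong tip near (665,330–355), and the other behind the gripper near (645,460). In the top view the forearm hides the hook. I'll read the prong geometry and bar height from the wrist depth.

```bash
python3 - <<'E'
from h import *
import pickle
w,t=pickle.load(open("wt.pkl","rb")); C=fcloud(w)
T=np.array([.596,.2275]); ex=np.array([-.9063,.4226]); ey=np.array([-.4226,-.9063])
d=C[...,:2]-T; W=np.stack([d@ex,d@ey,C[...,2]],-1)
ok=(w["range_z"]>0)
m=ok&(abs(W[...,0]-.02)<.1)&(abs(W[...,1])<.07)&(W[...,2]>.26)&(W[...,2]<.34)&(W[...,0]>-.04)
p=W[m]
for s in(1,-1):
    k=p[p[:,1]*s>0]; print("side",s,len(k))
    for x0 in np.arange(-.04,.11,.01):
        j=k[abs(k[:,0]-x0)<.005]
        if len(j)>1: print(x0.round(2),len(j),np.median(j,0).round(4),j[:,2].min().round(3),j[:,2].max().round(3))
st=np.array([.7005,.1295]);e=C[...,:2]-st
B=np.stack([e@ex,e@ey,C[...,2]],-1)
m=ok&(abs(B[...,0])<.02)&(abs(B[...,1])<.075)&(abs(B[...,2]-.352)<.012)
p=B[m]; print(len(p))
for y0 in np.arange(-.07,.08,.01):
    j=p[abs(p[:,1]-y0)<.005]
    if len(j)>2: print(y0.round(2),len(j),np.median(j,0).round(4),j[:,2].max().round(4),j[:,1].min().round(3),j[:,1].max().round(3))
m=ok&(abs(W[...,2]-.015)<.006)&(W[...,0]>-.12)&(W[...,0]<.12)&(abs(abs(W[...,1])-.097)<.03);p=W[m]
for s in(1,-1):
    k=p[p[:,1]*s>0]
    if len(k): print("foot",s,len(k),[np.median(k[abs(k[:,0]-x)<.02],0).round(4) for x in(-.05,0,.05,.1)], k[:,0].min())
E
```

```text
side 1 1390
-0.03 14 [-0.0252  0.0422  0.3118] 0.307 0.314
-0.02 253 [-0.0225  0.0446  0.3075] 0.291 0.316
-0.01 64 [-0.0098  0.0457  0.2907] 0.281 0.297
0.0 128 [0.0016 0.0443 0.2835] 0.276 0.288
0.01 205 [0.0099 0.0435 0.2909] 0.281 0.298
0.02 228 [0.0198 0.0435 0.3014] 0.291 0.309
0.03 137 [0.0285 0.0439 0.3099] 0.304 0.313
0.04 110 [0.0399 0.0437 0.3106] 0.306 0.313
0.05 97 [0.0505 0.0436 0.3102] 0.307 0.313
0.06 91 [0.0595 0.044  0.3103] 0.307 0.312
0.07 63 [0.0685 0.0439 0.3107] 0.306 0.313
side -1 762
0.0 8 [ 0.0036 -0.0378  0.2797] 0.277 0.282
0.01 36 [ 0.0105 -0.0376  0.2884] 0.281 0.293
0.02 75 [ 0.0202 -0.038   0.2995] 0.29 0.309
0.03 78 [ 0.0301 -0.0384  0.3087] 0.303 0.312
0.04 93 [ 0.0399 -0.0388  0.31  ] 0.305 0.312
0.05 88 [ 0.0499 -0.039   0.3101] 0.305 0.313
0.06 79 [ 0.0606 -0.0392  0.3102] 0.306 0.312
0.07 69 [ 0.0701 -0.0392  0.3106] 0.307 0.312
0.08 66 [ 0.0804 -0.039   0.3102] 0.306 0.312
0.09 62 [ 0.0895 -0.0391  0.3103] 0.306 0.312
0.1 62 [ 0.1001 -0.039   0.3101] 0.306 0.312
5665
-0.04 4 [-3.000e-04 -3.520e-02  3.516e-01] 0.3526 -0.036 -0.035
-0.03 307 [-3.0
[... 240 characters left out ...]
.005
0.01 1805 [-3.000e-04  1.050e-02  3.548e-01] 0.364 0.005 0.015
0.02 554 [-3.00e-04  2.01e-02  3.55e-01] 0.357 0.015 0.025
0.03 604 [-0.0007  0.03    0.3549] 0.3572 0.025 0.035
0.04 643 [-0.0007  0.0401  0.3551] 0.3579 0.035 0.045
0.05 655 [-0.0007  0.0499  0.3544] 0.3573 0.045 0.055
0.06 7 [-3.000e-04  5.500e-02  3.445e-01] 0.3489 0.055 0.055
foot 1 1770 [array([-0.0499,  0.0973,  0.0147]), array([-0.0006,  0.0976,  0.0146]), array([0.0496, 0.0975, 0.0146]), array([0.1067, 0.0948, 0.015 ])] -0.07525215567444576
foot -1 1250 [array([-0.039 , -0.095 ,  0.0147]), array([ 0.0003, -0.0949,  0.0147]), array([ 0.0497, -0.095 ,  0.0146]), array([ 0.1059, -0.0924,  0.0149])] -0.06187232939311869
```

```bash
python3 -m inch '[0,-0.3,0,0.2,0,0,-0.4,0,0.3,0,0,-0.2,0,0.2,0,0,0,0.3,0,0,0,0,0.5,0,0]'; python3 -m inch '[0,0,0.7,0,0,0,0,0.7,0,0,0,0,0.7,0,0,0,0,0.6,0,0,0,0,0.5,0,0]'; python3 -m inch '[0,0,0.35,0,0,0,0,0.15,0,0,0,0,0,0,0,0,0,0,0,0]'; python3 - <<'E'
from h import *
p=r.read_state()["position"];T=np.array([.596,.2275]); d=p[:2]-T
print(d@[-.9063,.4226],d@[-.4226,-.9063],p[2])
w=snap("wrist"); C=fcloud(w); ok=w["range_z"]>0
d=C[...,:2]-T; W=np.stack([d@[-.9063,.4226],d@[-.4226,-.9063],C[...,2]],-1)
m=ok&(abs(W[...,0]-.02)<.08)&(abs(W[...,1])<.05)&(W[...,2]>.26)&(W[...,2]<.35);q=W[m]
for s in(1,-1):
    k=q[(q[:,1]*s>.034)]
    for x0 in np.arange(-.03,.06,.01):
        j=k[abs(k[:,0]-x0)<.005]
        if len(j)>1: print(s,x0.round(2),len(j),np.median(j,0).round(4),j[:,2].min().round(3),j[:,2].max().round(3))
s=snap("scene"); T4=s["world_to_cam"];p=T4@np.array([.55,.25,.38,1]);fl=210/np.tan(np.radians(s["vfov"])/2)
u=int(s["cx"]+fl*p[0]/-p[2]);v=int(s["cy"]-fl*p[1]/-p[2])
cv2.imwrite("pics/s3.png",cv2.resize(s["frame"][max(0,v-75):v+75,max(0,u-100):u+100],(800,600),interpolation=cv2.INTER_CUBIC))
E
```

```text
time_s: 12.1
position: [0.6897, 0.1646, 0.3261]
tcp_rot: [-0.537, 0.844, 0.0, -0.0]
contact_force: [-0.5, 0.3, -1.9]
opening: 0.0078
finger_force: 58.6
time_s: 12.72
position: [0.6022, 0.2054, 0.3269]
tcp_rot: [-0.537, 0.843, -0.0, 0.0]
contact_force: [0.2, -0.2, -3.8]
opening: 0.0077
finger_force: 58.6
time_s: 13.22
position: [0.5901, 0.2111, 0.3262]
tcp_rot: [-0.537, 0.844, -0.0, -0.0]
contact_force: [0.3, -0.1, -2.3]
opening: 0.0078
finger_force: 58.6
-0.001589023461722828 0.017390985970012096 0.3261749968565449
1 -0.03 320 [-0.0298  0.0437  0.2612] 0.26 0.263
1 -0.02 616 [-0.0201  0.0441  0.3044] 0.26 0.316
1 -0.01 406 [-0.0093  0.0432  0.2969] 0.261 0.335
1 0.0 736 [-0.0011  0.0422  0.3338] 0.287 0.336
1 0.01 357 [0.0095 0.0437 0.2909] 0.26 0.298
1 0.02 659 [0.0202 0.0438 0.2977] 0.26 0.309
1 0.03 634 [0.0293 0.0437 0.308 ] 0.26 0.313
1 0.04 343 [0.0399 0.0432 0.3106] 0.306 0.312
1 0.05 321 [0.0498 0.0433 0.3107] 0.306 0.313
-1 -0.01 57 [-0.0099 -0.0398  0.2923] 0.289 0.295
-1 0.01 36 [ 0.0069 -0.0412  0.2886] 0.287 0.291
```

View pics/s3.png

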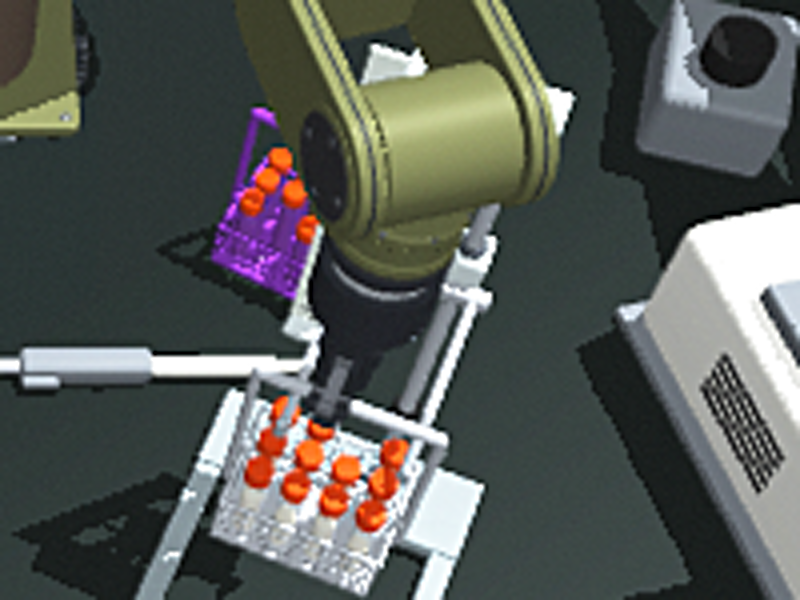

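In the scene crop the bar is just above the V notches, with the legs outside the prongs. The forearm is close beside the crosshead (425,60)–(570,110) but clear of it. I'll average the weight reading, then lower.

```bash
cat > f.py <<'E'
from h import *
import sys
F=[];P=[]
for i in range(int(sys.argv[1])):
    s=r.read_state();F.append(s["contact_force"]);P.append(s["position"]);snap("wrist")
F=np.array(F);print("F",F.mean(0).round(3),F.std(0).round(2),"P",np.mean(P,0).round(4),"t",s["time_s"])
E
python3 f.py 20
python3 -m inch '[0,0,0.05,0.2,0,0,0,0,0.25,0,0,0,0,0.25,0,0,0,0,0.2,0,0,0,0,0.1,0]'; python3 -m inch '[0,0,0,0.1,0,0,0,0,0.1,0,0,0,0,0.1,0,0,0,0,0.1,0,0,0,0,0.1,0]';python3 -m inch '[0,0,0,0.1,0,0,0,0,0.1,0,0,0,0,0,0,0,0,0,0,0,0,0,0,0,0]'
python3 f.py 10
```

```text
F [-0.149 -0.121 -2.663] [0.32 0.57 0.48] P [0.5898 0.2113 0.3263] t 14.275
time_s: 14.95
position: [0.5882, 0.2119, 0.2955]
tcp_rot: [-0.537, 0.843, 0.0, -0.0]
contact_force: [-0.4, -0.3, -3.1]
opening: 0.0081
finger_force: 58.6
time_s: 15.58
position: [0.5884, 0.212, 0.2812]
tcp_rot: [-0.537, 0.843, 0.0, 0.0]
contact_force: [-0.6, -0.5, -2.4]
opening: 0.0077
finger_force: 58.6
time_s: 16.2
position: [0.5884, 0.2119, 0.2755]
tcp_rot: [-0.537, 0.843, 0.0, 0.0]
contact_force: [-1.8, -0.0, -1.1]
opening: 0.0073
finger_force: 58.6
F [-0.863  0.383 -1.924] [0.58 0.39 0.75] P [0.5884 0.212  0.2754] t 16.65
```

```bash
cat > m.py <<'E'
from h import *
T=np.array([.596,.2275]);Z=[];F=[];p=r.read_state()["position"]
Q=[]
for i in range(6):
    w=snap("wrist"); F.append(r.read_state()["contact_force"]); C=fcloud(w)
    d=C[...,:2]-T; W=np.stack([d@[-.9063,.4226],d@[-.4226,-.9063],C[...,2]],-1)
    Q.append(W[w["range_z"]>0])
W=np.concatenate(Q); m=(W[:,0]>.035)&(W[:,0]<.075)&(abs(W[:,1]-.0435)<.008)&(W[:,2]>p[2]-.03)&(W[:,2]<p[2]+.08)
z=np.median(W[m,2]);print("n",m.sum(),"hook sink",round((.3105-z)*1000,1),"mm; bar below/above seat",round((p[2]+.0037-.29+.3105-z)*1000,1))
m=(abs(W[:,0])<.04)&(abs(W[:,1]-.0435)<.006)&(abs(W[:,2]-p[2])<.05);k=W[m]
for x0 in np.arange(-.03,.035,.005):
    j=k[abs(k[:,0]-x0)<.0025]
    if len(j)>5: print(x0.round(3),len(j),j[:,2].max().round(4),np.median(j[:,2]).round(4))
m=(abs(W[:,1]-.03)<.006)&(abs(W[:,0])<.012)&(abs(W[:,2]-p[2])<.015); print("bar x",W[m,0].min(),W[m,0].max(),"top",np.percentile(W[m,2],[50,90,99]))
print("F",np.mean(F,0).round(2)); d=p[:2]-T;print("tcp wx",d@[-.9063,.4226],p[2])
E
python3 m.py
```

```text
n 11523 hook sink 11.4 mm; bar below/above seat 0.5
-0.025 500 0.304 0.3018
-0.02 2835 0.3048 0.3008
-0.015 2285 0.3015 0.2865
-0.01 1616 0.2854 0.2802
-0.005 1732 0.2843 0.2808
0.0 2265 0.2853 0.2832
0.005 1671 0.2839 0.2797
0.01 1594 0.2848 0.2798
0.015 1769 0.29 0.2848
0.02 1967 0.2955 0.29
0.025 2160 0.3012 0.2956
0.03 1868 0.3023 0.299
bar x -0.011996802458405873 0.011999746104240792 top [0.28251264 0.28720468 0.29001804]
F [-0.16  0.15 -2.13]
tcp wx 0.0003348370326498435 0.27533504877290993
```

The hook has sunk 11.4 mm and the bar is seated to within 0.5 mm. I'll ease down about 40 mm more.

```bash
python3 -m inch '[0,0,0,0.1,0,0,0,0,0.15,0,0,0,0,0.15,0,0,0,0,0.15,0,0,0,0,0.15,0]'; python3 -m inch '[0,0,0,0.15,0,0,0,0,0.15,0,0,0,0,0.15,0,0,0,0,0.1,0,0,0,0,0.05,0]'; python3 -m inch '[0,0,0,0,0,0,0,0,0,0,0,0,0,0,0]'; python3 m.py | grep -v '^-\?0\.0'; python3 f.py 16
```

```text
time_s: 17.62
position: [0.5884, 0.2119, 0.254]
tcp_rot: [-0.537, 0.843, 0.0, -0.0]
contact_force: [-0.7, -0.2, -1.4]
opening: 0.0077
finger_force: 58.7
time_s: 18.25
position: [0.5884, 0.212, 0.2362]
tcp_rot: [-0.537, 0.843, -0.0, 0.0]
contact_force: [-0.3, 0.5, 0.6]
opening: 0.0081
finger_force: 58.7
time_s: 18.62
position: [0.5884, 0.212, 0.2365]
tcp_rot: [-0.537, 0.843, -0.0, 0.0]
contact_force: [-0.7, 0.2, -0.1]
opening: 0.0081
finger_force: 58.7
n 11695 hook sink 50.2 mm; bar below/above seat 0.4
bar x -0.01199650768563605 0.011996622592481727 top [0.24362339 0.24836481 0.25119486]
F [-0.77  0.54 -0.43]
tcp wx 0.0003287787610229169 0.23649680282116353
F [-0.633  0.575 -0.521] [0.54 0.52 0.42] P [0.5884 0.212  0.2363] t 19.675
```

```bash
python3 -m inch '[0,0,0.02,0.08,0,0,0,0.01,0.08,0,0,0,0,0.07,0,0,0,0,0,0,0,0,0,0,0]'; python3 m.py | grep -v '^-\?0\.0'; python3 f.py 20
```

```text
time_s: 20.35
position: [0.588, 0.2121, 0.2297]
tcp_rot: [-0.537, 0.843, -0.0, 0.0]
contact_force: [3.6, -0.7, -0.5]
opening: 0.008
finger_force: 58.8
n 11846 hook sink 56.7 mm; bar below/above seat 0.1
bar x -0.011999313997558042 0.011999043008079056 top [0.23686205 0.24147773 0.244409  ]
F [ 4.1  -1.58 -0.57]
tcp wx 0.000728562982314506 0.2297297956148726
F [ 4.671 -1.693 -0.272] [0.42 0.47 0.53] P [0.588  0.2122 0.2297] t 21.6
```

```bash
python3 -m inch '[0,0,-0.013,0,0,0,0,-0.012,0,0,0,0,0,0,0,0,0,0,0,0]'; python3 f.py 24;  python3 m.py | grep -v '^-\?0\.0'
```

```text
time_s: 22.15
position: [0.588, 0.2121, 0.2293]
tcp_rot: [-0.537, 0.843, 0.0, -0.0]
contact_force: [2.4, -1.8, 0.6]
opening: 0.0078
finger_force: 58.9
F [ 1.821 -0.401 -0.273] [0.67 0.63 0.5 ] P [0.5881 0.2121 0.2293] t 23.3
n 11828 hook sink 57.1 mm; bar below/above seat 0.1
bar x -0.011997685457735599 0.011998996520195112 top [0.23650178 0.24124469 0.24398164]
F [ 0.39  0.37 -0.75]
tcp wx 0.0006281489780654351 0.2293427053418811
```

```bash
python3 -m inch '[9,0,0,0,0,11,0,0,0,0,14,0,0,0,0,20,0,0,0,0,30,0,0,0,0]'; python3 -m inch '[40,0,0,0,0,40,0,0,0,0,40,0,0,0,0,40,0,0,0,0]'; python3 m.py | grep -v '^-\?0\.0'
```

```text
time_s: 24.28
position: [0.5882, 0.212, 0.2294]
tcp_rot: [-0.537, 0.843, 0.0, -0.0]
contact_force: [0.2, 0.1, -0.1]
opening: 0.0302
finger_force: 0.0
time_s: 24.78
position: [0.5882, 0.212, 0.2294]
tcp_rot: [-0.537, 0.843, -0.0, -0.0]
contact_force: [-1.2, -0.1, -0.5]
opening: 0.0398
finger_force: 0.0
n 10853 hook sink 63.6 mm; bar below/above seat 6.8
bar x -0.004659018942917729 0.0050868130204152874 top [0.23015884 0.23171772 0.23261076]
F [-0.23 -0.36  0.24]
tcp wx 0.0004702799203491193 0.22942959859111317
```

```bash
python3 -m inch '[40,0,0,0,0,40,0,0,0,0,40,0,0,0,0,40,0,0,-0.2,0,40,0,0,-0.4,0]'; python3 -m inch '[40,0,0,-0.6,0,40,0,0,-0.8,0,40,0,0,-0.8,0,40,0,0,-0.8,0,40,0,0,-0.8,0]';  python3 -m inch '[40,0,-0.3,-0.6,0,40,0,-0.6,-0.5,0,40,0,-0.6,0,0,40,0,-0.3,0,0,40,0,0,0,0]'; for i in 1 2 3; do python3 -m inch '[40,0,0,0,0,40,0,0,0,0,40,0,0,0,0,40,0,0,0,0,40,0,0,0,0]' | head -1; done
python3 - <<'E'
from h import *
T=np.array([.596,.2275])
for i in range(4):
    w=snap("wrist");C=fcloud(w);d=C[...,:2]-T;W=np.stack([d@[-.9063,.4226],d@[-.4226,-.9063],C[...,2]],-1)[w["range_z"]>0]
    m=(W[:,0]>.035)&(W[:,0]<.075)&(abs(W[:,1]-.0435)<.008)&(W[:,2]>.2)&(W[:,2]<.3)
    b=W[(abs(W[:,0])<.012)&(abs(W[:,1])<.03)&(abs(W[:,2]-.235)<.02)]
    print("sink",.3105-np.median(W[m,2]),"bar top",np.median(b[:,2]) if len(b) else None, np.median(b[:,0]) if len(b) else None)
s=snap("scene"); cv2.imwrite("pics/end.png",cv2.resize(s["frame"][110:320,300:500],(760,600)))
print(r.read_state()["time_s"],r.read_state()["contact_force"])
E
```

```text
time_s: 25.7
position: [0.588, 0.2119, 0.2475]
tcp_rot: [-0.537, 0.843, 0.0, -0.0]
contact_force: [0.0, -0.2, 0.8]
opening: 0.04
finger_force: 0.0
time_s: 26.32
position: [0.5884, 0.212, 0.3642]
tcp_rot: [-0.537, 0.843, -0.0, 0.001]
contact_force: [0.4, -0.1, 0.6]
opening: 0.0401
finger_force: 0.0
time_s: 26.95
position: [0.6373, 0.1888, 0.393]
tcp_rot: [-0.537, 0.844, 0.0, -0.001]
contact_force: [-0.2, -0.6, -0.5]
opening: 0.0403
finger_force: 0.0
time_s: 27.58
time_s: 28.2
time_s: 28.82
sink 0.06338157798949082 bar top 0.2302502761156799 -0.0005449964624374393
sink 0.0633305727799188 bar top 0.23019705444076 -0.0004844243259441724
sink 0.06338036751972861 bar top 0.2302270406498722 -0.0004533624517378877
sink 0.06328331495485429 bar top 0.23025586504344991 -0.0005721659379419495
29.075 [-0.23771845  0.07082197  0.29072378]
```

View pics/end.png

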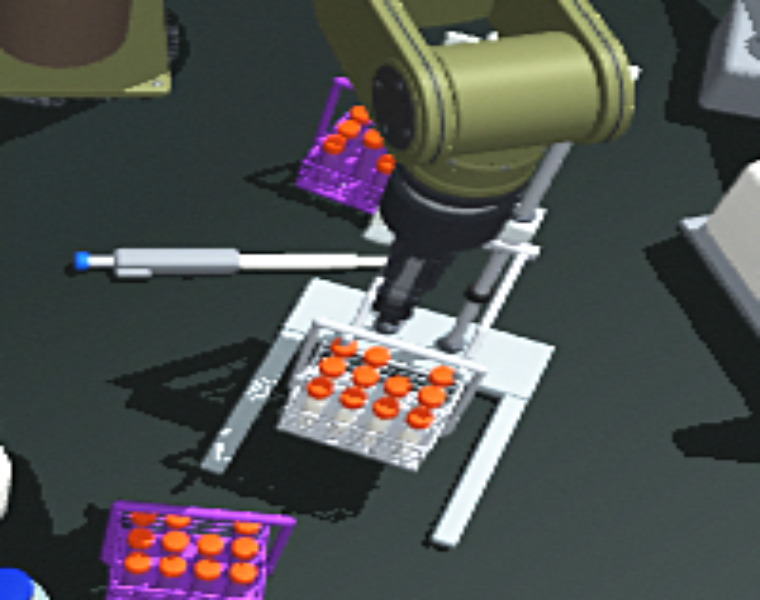

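The basket hangs upright on both prongs with its bar at (400,345). The sink is steady at 63 mm and the gripper is clear. I'll wait a little longer and hand in.

```bash
for i in 1 2 3 4; do python3 -m inch '[40,0,0,0,0,40,0,0,0,0,40,0,0,0,0,40,0,0,0,0,40,0,0,0,0]' | head -1; done; python3 -c "
from workcell import r
print(r.hand_in())"
```

```text
time_s: 29.7
time_s: 30.32
time_s: 30.95
time_s: 31.58
the job is handed in; nothing more can be done
None
```

The basket hangs still and upright in both prongs, with the hook sunk about 63 mm (about 2.5 N) and the arm clear; I handed it in at about 31.6 s and got no verdict back.

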